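Start the fence clamp bolt of the footbed jig with the gap gauge in place

ROBOT

A 6-joint arm with a two-finger parallel gripper is mounted at the origin on the work surface. World frame = base frame: x ahead of the robot, y to its left, z up, the work surface at z = 0. Lengths are in m, angles in rad, forces in N, time in s.
With the tool pointing down it reaches from about 0.3 to 0.875 m from the base axis. Payload 4.2 kg.
Tool frame: the origin (TCP) lies at the centre of the arm's flange, where the gripper is bolted on; the fingertips stand 173 mm ahead of it and the grasp point (between the pads) lies 155 mm ahead of it (robot.grasp_offset is the distance from the TCP to the grasp point, in m); z points along the fingers, y is the line along which they close (so a half turn about z gives the same grasp; the last joint's range is limited). The gripper opens to 85 mm and grips with 20 to 120 N. Pads are 22 mm wide; open, the fingers measure 114 mm over their backs; the gripper's body (76 mm by 85 mm) begins 54 mm behind the grasp point. The pads swing forward as they close: fully open they stand 13 mm farther back than shut.
Start: joints at [-1.317, 0.32, 1.565, -0, 1.257, -0.02], TCP at [0.155, -0.554, 0.405] pointing down, gripper open.
Joint ranges: [-3.11, 3.11], [-0.84, 2.01], [0.21, 2.61], [-1.34, 4.49], [0.05, 2.63], [-2.56, 2.56]. Speed limits (rad/s): [2.57, 2.57, 3.14, 3.14, 3.14, 3.14].

INTERFACE

Orientations are given as [roll, pitch, yaw] about the fixed x, y, z axes, in that order (R = Rz(yaw) Ry(pitch) Rx(roll)).
In Python, from cell import sense, cams, hand_in, robot gives the robot as it stands.
- The arm moves only by the tool drive_tool, never from a script. Its argument "increments" is a list of rows, each a list of 7 numbers: the shift along the world's x, y, z in m, then the turn, a rotation vector about the world's x, y, z in rad, then the gripper's target within -1 to 1 (fully open at 1, half-way at 0, shut at -1). In form: [[dx, dy, dz, ax, ay, az, fingers], ...]. A call has 1 to 8 rows; each row shifts and turns the commanded pose from where the row before left it; what a row does not reach is not made up. A row lasts 1/10 s, in which the tool goes at most 50 mm and 8.59 degrees, less where a joint would pass 70% of its speed; a pose out of reach is approached as far as the arm can. A call with a gripper value outside its range is refused whole. The fingers move at their own pace and stop on an object; the grip force is fixed at half the most. Time passes only in rows, so rows that do not move let the fingers close. It gives the time, the measured TCP pose, the force, the opening and the grip force at its end, in the units of the state.
- sense(): the state, without advancing time (a new reading comes with each control period).
- cams.snapshot(name): name is "scene" or "top" or "wrist"; returns the picture (480x640x3 uint8, red, green, blue); there is no depth.
- cams.camera_model(name): a dict with "fx", "fy", "cx", "cy" (pixels), "origin" and "attitude" of the camera in the world. Camera axes: x right, y down, z forward; pixel columns grow to the right and rows downward; lengths in m; the calibration is good to about 2 mm. A picture is of the moment at which its call begins: read the wrist's pose just before it. camera_model takes no time and is no camera call; for the wrist camera it gives the pose at the moment of the call.
- hand_in(): hands the job in; it is judged then, once.
The state is a dict: "time_s": time; "joints": joint angles; "joint_vel": joint speeds; "tau": joint torques, N m; "position": TCP position; "eef_rot": TCP orientation; "force": force on the tool from outside, world axes, zero at the start; "wrist_torque": the same for the moment, N m; "opening": finger opening in m; "gripper_force": force on a finger pad.
Only numpy, scipy, OpenCV 4.12 (cv2) and the standard library are available. Lean on these libraries where they do the work, as an engineer would, in place of code of your own. Each camera call takes 0.05 s, during which the arm holds its last target. There are 200 camera calls.

TASK

On the footbed jig, first take the square-handled gauge out of the wooden stand and push its blade down fully home, shoulder on the jaw tops, in the middle of the gap between the two jaws, and leave it there. Then take the crank's upright black handle and turn it backward (anticlockwise from above) until the captive bolt is felt to drop into its thread, then forward (clockwise) one whole turn from there, and finish with the gripper still holding the handle, so that the bolt stays just started. Leave the spare gauge and the other things on the bench where they are.

Things in the scene. Friction and masses are not known exactly. Their poses are not given: they have to be found in the camera images.
- gauge: the gauge to use, bare metal, 120 g: a flat blade 30 mm wide (x), 5 mm thick (y), 32 mm long, below a block handle 50 (x) by 22 (y) by 40 mm high. Origin: middle of the blade's lower end; z up; shoulder (handle's underside) at z = 32 mm, handle's top at 72 mm. It stands upright in the wooden stand, shoulder 40 mm above the bench, in one of two places; the spare is in the other
- spare: spare gauge with the same blade but a round handle 28 mm in diameter and 40 mm high; same origin as the gauge. Leave it in the stand
- stand: wooden stand fixed to the bench, 180 (x) by 61 (y) by 40 mm high, origin under its middle; two slots along x, 7.5 mm wide and 34 mm deep, centred at x = -43.5 and +43.5 mm, hold the two gauges
- jig: the jig, fixed to the bench: steel base plate 140 (x) by 320 (y) by 15 mm, origin under its middle. It carries the jaws at its -y end, the crank and bolt on a round boss 60 mm wide at its +y end (crank axis 190 mm from the gap along +y) and a low bar between them, top 47 mm above the bench
- gap (a point): middle of the gap's mouth, level with the jaw tops, 60 mm above the bench. The gap between the two aluminium jaws is 7.5 mm wide (this frame's y), 50 mm long (its x), open at both ends, 45 mm deep, with 3 mm lead-in bevels. z up. The gauge is home when its origin is 32 mm below this point, blade along x
- crank_axis (a point): point on the crank's upright turning axis, 122 mm above the bench, at the height of the middle of the handle. The crank's steel hub (52 mm wide) and its arm reach up to 90 mm above the bench; the bolt's head stands above the hub on this axis
- handle_mid (a point): middle of the upright black cylindrical handle at the end of the crank's arm, 122 mm above the bench, 60 mm from the crank axis. It is 22 mm in diameter, reaches from 91 to 141 mm above the bench and revolves freely on its pin, so a gripper of fixed direction can carry it round the axis in a level circle; about 2 N moves it. It stays at one height
- crank (a joint): angle of the crank (rad), grows clockwise seen from above (forward, screwing in); starts between -0.5 and 0.5 and stays where it is left. Backward, the drop comes after 0.6 to 2.8 rad, differently each time. Forward before the drop it binds on the crossed thread within 2.4 rad; it binds too when turned more than about 2.5 rad on backward after the drop
- bolt (a joint): how far the captive bolt has sunk (m). It turns with the crank, slides in the hub and is pressed down on the thread by about 4 N. Lead 12 mm a turn. It reads 1 to 5 mm at the start; turned backward it rises slowly (0.19 mm per 0.1 rad) to about 0, then drops at once to about 11.5 to 12 mm; turned forward from there it sinks 12 mm more per turn, to about 24 mm after one
- bolt_head (a point): centre of the top of the bolt's hexagonal head, 18 mm across flats, on the crank axis above the hub; 131 mm above the bench when bolt reads 0, sinking with the bolt
- handle: the same black handle; origin on its axis at its lower end, 90 mm above the bench
- footbed_a: cork footbed 240 x 85 x 22 mm, a bystander
- footbed_b: cork footbed 240 x 85 x 22 mm, a bystander
- rivet_cup: small aluminium cup, 60 mm wide and 45 mm high, a bystander
- glue_jar: amber jar, 60 mm wide and 85 mm high, a bystander
- brush: bench brush lying down, a bystander
- driver: screwdriver lying down, a bystander
- hammer: hammer lying down, a bystander
Mind the look-alikes: they are no part of the job. Leave any green or purple look-alike of the gauge alone.

How it is judged:
On the way, in this order (a step that is already met when the one before it is completed fails the run):
1. the gauge is fully home in the gap (z of gauge in the frame of gap below -0.0295 m and x of gauge in the frame of gap between -0.015 and 0.015 m and y of gauge in the frame of gap between -0.006 and 0.006 m and angle between gauge's own z axis and vertical below 0.12 rad), for 0.3 s.
2. the bolt has been turned backward and has dropped into its thread (value of joint bolt above 0.0095 m), for 0.1 s.
At the end, for the whole second after the job is handed in: the gauge stands released in the gap, shoulder on the jaw tops (within 2.5 mm) and within 15 mm of the gap's middle; the bolt is one turn forward of the drop, within about a sixth of a turn (bolt 22 to 26 mm); the crank is still and the fingers hold its handle with more than 2 N (all of step 1 and contact force between the fingers and gauge below 0.1 N and linear speed of gauge below 0.02 m/s and value of joint bolt between 0.022 and 0.026 m and contact force between the fingers and handle above 2 N and velocity of joint crank between -0.1 and 0.1 rad/s); the arm keeps its last pose, push and grip.
It fails at once if a bystander on the bench (footbed, cup, jar, brush, screwdriver, hammer) is moved by more than 40 mm (distance of any of footbed_a, footbed_b, rivet_cup, glue_jar, brush, driver, hammer from where it was at the start of the episode above 0.04 m).
It fails at once if the spare gauge is moved by more than 20 mm (distance of spare from where it was at the start of the episode above 0.02 m).
It also fails if it takes over 72 s, if anything falls off the work surface, if the arm or the gripper's body presses on something with over 40 N, if the wrist force passes 120 N, or if a joint passes its speed limit or range.

## Working session

There is one attempt and no reset: what is moved stays moved. The work goes in short steps, Python scripts to look and compute and a tool call to move; the robot and the scene stay as the last step left them, time stands still between calls to the robot, and variables do not carry over. Pictures are saved under pics/ and viewed, at most 10 in all, crops included, and the job is handed in when it is done.

Besides the shell and the picture viewer there is one more tool, called by a JSON object that holds its "method" and its "body", one argument or row to a line. drive_tool: Moves the arm, as the interface text tells. Its arguments: {"type":"object","properties":{"increments":{"type":"array","items":{"type":"array","items":{"type":"number"}}}},"required":["increments"]}

```bash
mkdir -p pics; ls
python3 - <<'E'
from cell import sense,cams,robot
import cv2,numpy as np
for n in("top","scene"):
    m=cams.camera_model(n);print(n,m)
    im=cams.snapshot(n);cv2.imwrite(f"pics/{n}0.png",im[:,:,::-1])
s=sense();print(s)
E
```

```text
pics
top {'fx': 613.781954676678, 'fy': 613.781954676678, 'cx': 324.1650927004352, 'cy': 231.34740664766926, 'origin': array([0.41521188, 0.02548278, 1.31949232]), 'attitude': array([-3.04590217,  0.00933476, -1.58341849])}
scene {'fx': 556.9380027947464, 'fy': 556.9380027947464, 'cx': 315.67785639818186, 'cy': 241.30320375262403, 'origin': array([ 1.08960053, -0.45407361,  1.05654814]), 'attitude': array([-2.49342169e+00,  1.15708091e-04,  8.64725420e-01])}
{'time_s': 0.1, 'joints': array([-1.31697281e+00,  3.20247710e-01,  1.56554290e+00,  2.85799615e-05,
        1.25740746e+00, -1.99972496e-02]), 'joint_vel': array([ 0.00165536, -0.00018401, -0.00161197, -0.00140072,  0.00055615,
       -0.00031167]), 'tau': array([-3.28879025e-05, -4.16408443e+01, -2.34705573e+01, -2.48989676e-05,
        4.89882252e-03, -6.44657362e-06]), 'position': array([ 0.15545712, -0.55343878,  0.40396026]), 'eef_rot': array([-3.13998810e+00, -5.92701448e-05,  2.73811885e-01]), 'force': array([ 1.54039737,  0.78219633, -0.46943221]), 'wrist_torque': array([ 0.02940421, -0.04230539, -0.0151722 ]), 'gripper_force': 0.0, 'opening': 0.08574315037254819}
```

View pics/top0.png

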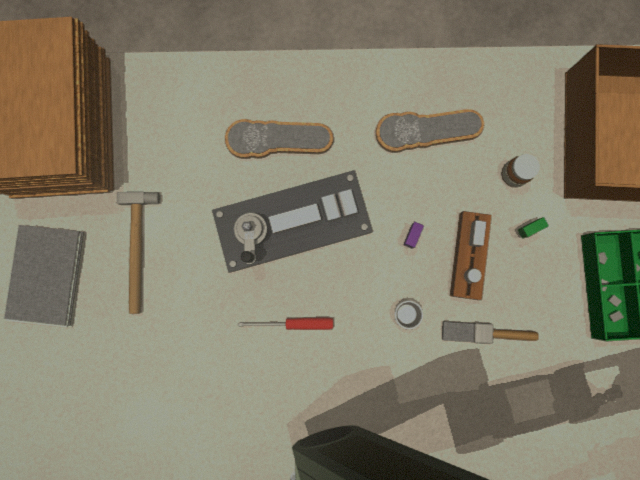

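View pics/scene0.png

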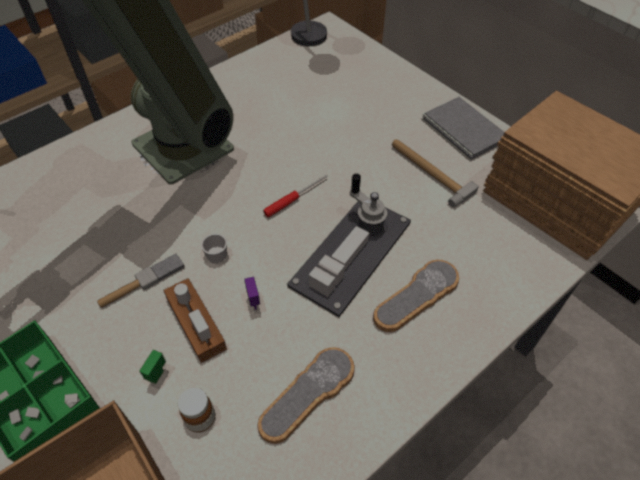

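The top view shows the jig with jaws at about (339,205), the hub at (249,229), the black handle at (248,256), the stand at (472,255), the square gauge at (479,233) and the round spare at (474,275). The green and purple blocks are decoys. I'll segment these next.

```bash
cat > h.py <<'E'
import numpy as np,cv2
from scipy.spatial.transform import Rotation as R
from cell import sense,cams,robot
def ray(m,uv,z):
    d=R.from_euler('xyz',m['attitude']).apply([(uv[0]-m['cx'])/m['fx'],(uv[1]-m['cy'])/m['fy'],1])
    o=np.array(m['origin']);return o+d*(z-o[2])/d[2]
def proj(m,p):
    q=R.from_euler('xyz',m['attitude']).inv().apply(np.array(p)-m['origin'])
    return q[0]/q[2]*m['fx']+m['cx'],q[1]/q[2]*m['fy']+m['cy']
def blobs(mask,amin):
    cs,_=cv2.findContours(mask.astype(np.uint8),cv2.RETR_EXTERNAL,cv2.CHAIN_APPROX_NONE)
    return [(cv2.minAreaRect(c),cv2.contourArea(c)) for c in cs if cv2.contourArea(c)>amin]
E
python3 - <<'E'
from h import *
im=cv2.imread("pics/top0.png");m=cams.camera_model("top")
c=im[165:305,205:500];cv2.imwrite("pics/crop0.png",cv2.resize(c,None,fx=2.7,fy=2.7,interpolation=cv2.INTER_CUBIC))
h=cv2.cvtColor(im,cv2.COLOR_BGR2HSV).astype(int);H,S,V=h[...,0],h[...,1],h[...,2]
roi=np.zeros(V.shape,bool);roi[165:305,205:500]=1
for n,mk,z in(("brown",(H<20)&(S>110)&(V>60),.04),("dark",(V<95)&(S<60),.015),("bright",(S<40)&(V>165),.06),("black",V<35,.14)):
    for (c,wh,a),A in blobs(mk&roi,25):
        print(n,np.round(c,1),np.round(wh,1),round(a,1),A,ray(m,c,z).round(4))
for p in((331,207),(479,233),(120,120),(300,190)):print(p,h[p[1],p[0]])
E
```

```text
brown [471.3 255.2] [29.2 85.6] 6.6 2355.5 [ 0.4841 -0.2698  0.04  ]
dark [472.3 233.9] [24.5  8.6] 78.2 42.0 [ 0.5309 -0.2793  0.015 ]
dark [291.6 220.9] [ 64.8 149. ] 74.3 9377.0 [0.5639 0.1054 0.015 ]
(331, 207) [ 50   5 160]
(479, 233) [ 50   5 161]
(120, 120) [ 21  51 104]
(300, 190) [15 24 85]
```

View pics/crop0.png

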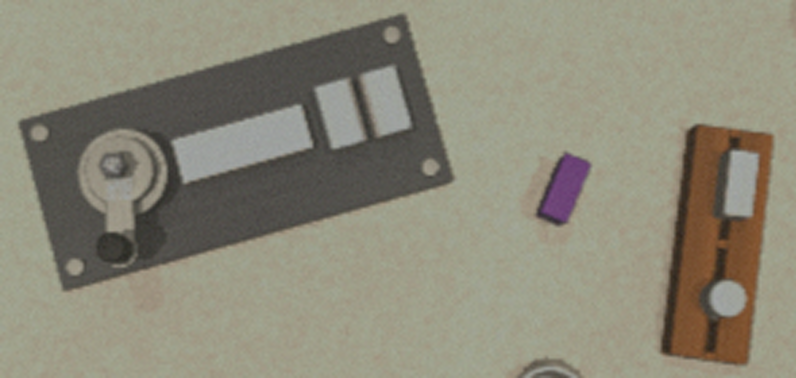

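The crop shows the gauge top at about (479,233) in full-image pixels, lying along the stand, the jaws at the right of the plate, and the handle at about (247,256) below the hub.

Run:
```python
from h import *
im=cv2.imread("pics/top0.png");m=cams.camera_model("top")
h=cv2.cvtColor(im,cv2.COLOR_BGR2HSV).astype(int);H,S,V=h[...,0],h[...,1],h[...,2]
def wang(r,z):
    b=cv2.boxPoints(r);e=max([(b[0],b[1]),(b[1],b[2])],key=lambda e:np.linalg.norm(e[0]-e[1]))
    d=ray(m,e[1],z)-ray(m,e[0],z);return np.arctan2(d[1],d[0]),np.linalg.norm(d)
roi=np.zeros(V.shape,bool);roi[165:305,205:500]=1
for n,mk,zs in(("brown",(H<20)&(S>110)&(V>60),(.04,)),("plate",(V<95)&(S<60),(.015,)),("bright",(S<22)&(V>135),(.06,.08,.122)),("black",(V<50)&(S<120),(.122,.141))):
    for r,A in blobs(mk&roi,40):
        print(n,np.round(r[0],1),A,[(ray(m,r[0],z).round(4)[:2],np.round(wang(r,z),3)) for z in zs])
s=sense();t=R.from_euler('xyz',s['eef_rot']);mw=cams.camera_model('wrist');print(mw)
print(t.inv().apply(mw['origin']-s['position']),(t.inv()*R.from_euler('xyz',mw['attitude'])).as_matrix().round(3))
```

```text
brown [471.3 255.2] 2355.5 [(array([ 0.4841, -0.2698]), array([-0.147,  0.179]))]
plate [472.3 233.9] 42.0 [(array([ 0.5309, -0.2793]), array([-2.973,  0.052]))]
plate [291.6 220.9] 9377.0 [(array([0.5639, 0.1054]), array([-1.308,  0.32 ]))]
bright [474. 275.] 102.0 [(array([ 0.4425, -0.2692]), array([-0.809,  0.023])), (array([ 0.4421, -0.2646]), array([-0.809,  0.023])), (array([ 0.4412, -0.2547]), array([-0.809,  0.022]))]
bright [479.2 232.4] 189.5 [(array([ 0.5297, -0.283 ]), array([-0.146,  0.048])), (array([ 0.5279, -0.2781]), array([-0.146,  0.047])), (array([ 0.5241, -0.2678]), array([-0.146,  0.045]))]
bright [294.4 217.7] 732.5 [(array([0.5654, 0.0969]), array([-1.311,  0.102])), (array([0.563 , 0.0957]), array([-1.311,  0.1  ])), (array([0.558 , 0.0934]), array([-1.311,  0.097]))]
bright [330.4 206.8] 248.5 [(array([0.5871, 0.0221]), array([-2.88 ,  0.049])), (array([0.5844, 0.0221]), array([-2.88 ,  0.048])), (array([0.5786, 0.0222]), array([-2.88 ,  0.047]))]
bright [347.8 201.8] 250.5 [(array([ 0.597, -0.014]), array([-2.883,  0.049])), (array([ 0.5941, -0.0134]), array([-2.883,  0.048])), (array([ 0.588 , -0.0121]), array([-2.883,  0.047]))]
{'fx': 340.1696296257936, 'fy': 340.1696296257936, 'cx': 313.9681130093527, 'cy': 231.8487658367369, 'origin': array([ 0.22332311, -0.53417969,  0.37255006]), 'attitude': array([ 2.85820220e+00,  1.81331982e-03, -1.29739022e+00])}
[ 0.07054365 -0.00014005  0.03141464] [[-0.   -0.96 -0.28]
 [ 1.   -0.   -0.  ]
 [ 0.   -0.28  0.96]]
```

{"method": "drive_tool", "body": {
  "increments": [
    [0.02, 0.015, 0, 0, 0, -0.02, 1],
    [0.04, 0.03, 0, 0, 0, -0.06, 1],
    [0.04, 0.03, 0, 0, 0, -0.06, 1],
    [0.04, 0.03, -0.01, 0, 0, -0.06, 1],
    [0.04, 0.03, -0.01, 0, 0, -0.06, 1],
    [0.04, 0.03, -0.01, 0, 0, -0.06, 1],
    [0.04, 0.03, -0.01, 0, 0, -0.06, 1],
    [0.04, 0.03, -0.01, 0, 0, -0.04, 1]
  ]
}}

```text
time_s: 0.9
position: [0.4528, -0.3299, 0.355]
eef_rot: [-3.142, 0.001, -0.148]
force: [0.0, -1.0, -0.1]
opening: 0.0852
gripper_force: 0.0
```

{"method": "drive_tool", "body": {
  "increments": [
    [0.04, 0.03, -0.01, 0, 0, 0, 1],
    [0.03, 0.02, -0.01, 0, 0, 0, 1],
    [0.003, 0.001, 0, 0, 0, 0, 1],
    [0, 0, 0, 0, 0, 0, 1],
    [0, 0, 0, 0, 0, 0, 1]
  ]
}}

```text
time_s: 1.4
position: [0.5232, -0.2816, 0.3359]
eef_rot: [3.141, 0.001, -0.147]
force: [0.1, -0.1, 0.1]
opening: 0.0855
gripper_force: 0.0
```

Run:
```python
from h import *
m=cams.camera_model("wrist");s=sense();print(s['time_s'],s['position'],s['eef_rot'],s['force'])
im=cams.snapshot("wrist")[:,:,::-1];cv2.imwrite("pics/w1.png",im)
p=(.5275,-.277,.08);print(proj(m,p))
np.save("w1.npy",np.r_[m['fx'],m['cx'],m['cy'],m['origin'],m['attitude']])
```

```text
1.4 [ 0.5231671  -0.28159634  0.33591122] [ 3.14122320e+00  6.75958768e-04 -1.46763397e-01] [ 0.14774244 -0.05143952  0.07029186]
(np.float64(306.3315087973301), np.float64(233.743373795689))
```

View pics/w1.png

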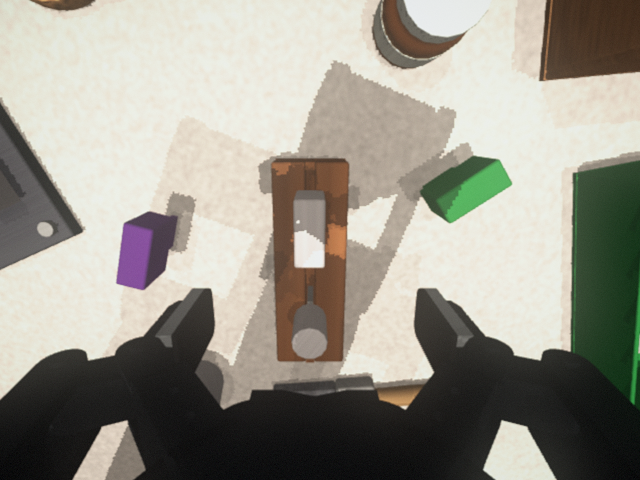

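The wrist view shows the square gauge's top at about (309.5, 229.5), upright and aligned with the tool. The round spare is at (310,343). The handle's top spans columns 295–324 and rows 192–267.

Run:
```python
from h import *
a=np.load("w1.npy");m=dict(fx=a[0],fy=a[0],cx=a[1],cy=a[2],origin=a[3:6],attitude=a[6:9])
for p in((309.5,229.5),(309.5,192),(309.5,267)):print(ray(m,p,.08))
```

```text
[ 0.53018314 -0.27961427  0.08      ]
[ 0.5558019  -0.28350769  0.08      ]
[ 0.50286305 -0.27546228  0.08      ]
```

{"method": "drive_tool", "body": {
  "increments": [
    [0.005, 0.003, -0.03, 0, 0, 0, 1],
    [0, 0, -0.03, 0, 0, 0, 1],
    [0, 0, -0.03, 0, 0, 0, 1],
    [0, 0, -0.02, 0, 0, 0, 1],
    [0, 0, -0.007, 0, 0, 0, 1],
    [0, 0, 0, 0, 0, 0, 1],
    [0, 0, 0, 0, 0, 0, 0],
    [0, 0, 0, 0, 0, 0, -1]
  ]
}}

```text
time_s: 2.25
position: [0.5291, -0.2786, 0.2205]
eef_rot: [3.14, -0.003, -0.147]
force: [-0.5, -0.4, -0.0]
opening: 0.0593
gripper_force: 0.0
```

{"method": "drive_tool", "body": {
  "increments": [
    [0, 0, 0, 0, 0, 0, -1],
    [0, 0, 0, 0, 0, 0, -1],
    [0, 0, 0, 0, 0, 0, -1],
    [0, 0, 0, 0, 0, 0, -1],
    [0, 0, 0, 0, 0, 0, -1],
    [0, 0, 0, 0, 0, 0, -1]
  ]
}}

```text
time_s: 2.85
position: [0.5291, -0.2781, 0.2197]
eef_rot: [3.141, -0.001, -0.146]
force: [-0.5, 0.6, 5.5]
opening: 0.0211
gripper_force: 59.4
```

{"method": "drive_tool", "body": {
  "increments": [
    [0, 0, 0.015, 0, 0, 0, -1],
    [0, 0, 0.03, 0, 0, 0, -1],
    [0, 0, 0.035, 0, 0, 0, -1],
    [0, 0, 0.02, 0, 0, 0, -1],
    [0.004, 0.02, 0, 0, 0, 0.04, -1],
    [0.009, 0.04, 0, 0, 0, 0.07, -1],
    [0.009, 0.04, 0, 0, 0, 0.07, -1],
    [0.009, 0.04, 0, 0, 0, 0.07, -1]
  ]
}}

```text
time_s: 3.65
position: [0.5596, -0.1367, 0.3182]
eef_rot: [-3.141, 0.001, 0.106]
force: [0.6, 0.1, -1.8]
opening: 0.0211
gripper_force: 59.4
```

{"method": "drive_tool", "body": {
  "increments": [
    [0.009, 0.04, 0, 0, 0, 0.07, -1],
    [0.009, 0.04, 0, 0, 0, 0.07, -1],
    [0.009, 0.04, 0, 0, 0, 0.018, -1],
    [0.005, 0.022, 0, 0, 0, 0, -1],
    [0, 0, 0, 0, 0, 0, -1],
    [0, 0, 0, 0, 0, 0, -1]
  ]
}}

```text
time_s: 4.25
position: [0.5916, 0.0042, 0.3182]
eef_rot: [3.141, 0.002, 0.263]
force: [0.7, -1.3, -1.3]
opening: 0.0214
gripper_force: 59.6
```

Run:
```python
from h import *
for n in("wrist","scene"):
    m=cams.camera_model(n)
    if n=="wrist":s=sense();print(s['time_s'],s['position'],s['eef_rot'],s['force'],s['opening'])
    im=cams.snapshot(n)[:,:,::-1];cv2.imwrite(f"pics/{n}2.png",im);np.save(n+"2.npy",np.r_[m['fx'],m['cx'],m['cy'],m['origin'],m['attitude']])
    print(proj(m,(.592,.004,.06)))
```

```text
4.25 [0.59157683 0.00421953 0.31815124] [3.14143766e+00 1.79538270e-03 2.63098008e-01] [ 0.74546601 -1.30713895 -1.33398666] 0.021384749422408703
(np.float64(314.6567097942942), np.float64(236.9517798399149))
(np.float64(327.62917216670525), np.float64(270.4177827801609))
```

View pics/wrist2.png

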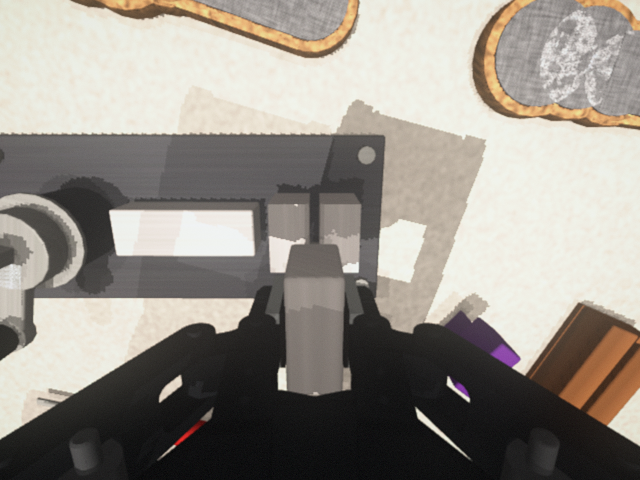

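The wrist view puts the gap at about (314,238), against a prediction of (314.7,237). The gauge in hand is centred on the same column, so I can go down.

{"method": "drive_tool", "body": {
  "increments": [
    [0, 0, -0.03, 0, 0, 0, -1],
    [0, 0, -0.015, 0, 0, 0, -1],
    [0, 0, -0.008, 0, 0, 0, -1],
    [0, 0, -0.006, 0, 0, 0, -1],
    [0, 0, -0.006, 0, 0, 0, -1],
    [0, 0, 0, 0, 0, 0, -1]
  ]
}}

```text
time_s: 4.95
position: [0.5918, 0.0036, 0.2536]
eef_rot: [-3.142, 0.0, 0.261]
force: [0.2, -0.3, -1.2]
opening: 0.0213
gripper_force: 59.6
```

{"method": "drive_tool", "body": {
  "increments": [
    [0, 0, -0.005, 0, 0, 0, -1],
    [0, 0, -0.005, 0, 0, 0, -1],
    [0, 0, -0.003, 0, 0, 0, -1],
    [0, 0, 0, 0, 0, 0, -1],
    [0, 0, 0, 0, 0, 0, -1]
  ]
}}

```text
time_s: 5.45
position: [0.5919, 0.004, 0.2409]
eef_rot: [3.142, 0.0, 0.262]
force: [-0.8, -0.6, -1.9]
opening: 0.0213
gripper_force: 59.6
```

{"method": "drive_tool", "body": {
  "increments": [
    [0, 0, -0.002, 0, 0, 0, -1],
    [0, 0, -0.001, 0, 0, 0, -1],
    [0, 0, -0.001, 0, 0, 0, -1],
    [0, 0, 0, 0, 0, 0, -1],
    [0, 0, 0, 0, 0, 0, -1]
  ]
}}

```text
time_s: 5.95
position: [0.5919, 0.0039, 0.2396]
eef_rot: [3.141, -0.002, 0.262]
force: [-4.8, 0.2, 13.5]
opening: 0.0215
gripper_force: 61.8
```

Contact was 13.5 N at exactly the predicted height, so the gauge is home. Next I release it, rise, and look at the handle.

{"method": "drive_tool", "body": {
  "increments": [
    [0, 0, 0.002, 0, 0, 0, 0],
    [0, 0, 0, 0, 0, 0, 1],
    [0, 0, 0, 0, 0, 0, 1],
    [0, 0, 0, 0, 0, 0, 1],
    [0, 0, 0, 0, 0, 0, 1],
    [0, 0, 0.02, 0, 0, 0, 1],
    [0, 0, 0.04, 0, 0, 0, 1],
    [0, 0, 0.04, 0, 0, 0, 1]
  ]
}}

```text
time_s: 6.75
position: [0.5916, 0.0039, 0.3391]
eef_rot: [-3.141, 0.002, 0.262]
force: [0.2, 1.5, 0.1]
opening: 0.0856
gripper_force: 0.0
```

{"method": "drive_tool", "body": {
  "increments": [
    [-0.02, 0.03, 0.02, 0, 0, 0, 1],
    [-0.03, 0.04, 0, 0, 0, 0, 1],
    [-0.03, 0.04, 0, 0, 0, 0, 1],
    [-0.03, 0.04, 0, 0, 0, 0, 1],
    [0, 0, 0, 0, 0, 0, 1],
    [0, 0, 0, 0, 0, 0, 1]
  ]
}}

```text
time_s: 7.35
position: [0.4814, 0.1547, 0.3591]
eef_rot: [3.141, -0.001, 0.264]
force: [0.2, -0.3, -0.7]
opening: 0.0853
gripper_force: 0.0
```

Run:
```python
from h import *
m=cams.camera_model("wrist");s=sense();print(s['time_s'],s['position'],s['eef_rot'],s['joints'])
im=cams.snapshot("wrist")[:,:,::-1];cv2.imwrite("pics/w3.png",im);np.save("w3.npy",np.r_[m['fx'],m['cx'],m['cy'],m['origin'],m['attitude']])
cv2.imwrite("pics/scene3.png",cams.snapshot("scene")[:,:,::-1])
t=cams.camera_model("top");print(ray(t,(247.6,256.9),.141),ray(t,(248.5,226.5),.128))
print('axis px',proj(m,(.543,.1875,.128)))
```

```text
7.35 [0.48139526 0.15466772 0.35907532] [ 3.14101530e+00 -6.20262557e-04  2.64444291e-01] [ 2.88297037e-01  2.46505913e-01  1.79127974e+00 -6.63171942e-04
  1.10320077e+00  1.59494799e+00]
[0.48108057 0.18294632 0.141     ] [0.54122504 0.18288174 0.128     ]
axis px (np.float64(286.4708146955041), np.float64(137.64572999563808))
```

View pics/w3.png

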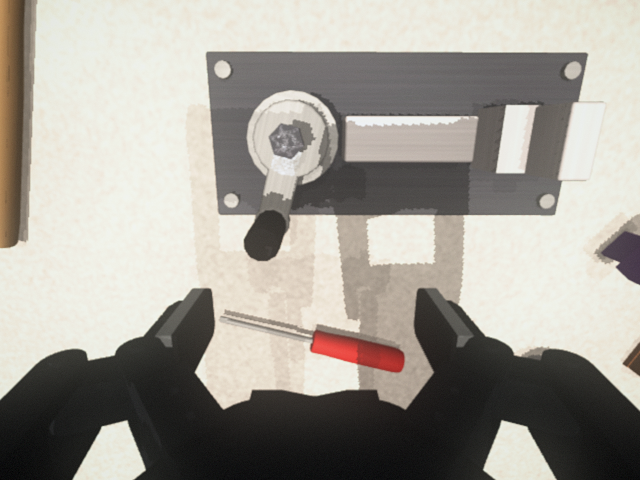

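The bolt head is at (287,141), as predicted. The handle's top is centred at about (262,243), and the gauge stands in the jaws at about (545,140).

Run:
```python
from h import *
a=np.load("w3.npy");m=dict(fx=a[0],fy=a[0],cx=a[1],cy=a[2],origin=a[3:6],attitude=a[6:9])
p=ray(m,(262,243),.141);b=ray(m,(287,141),.128);print(p,b)
ax=np.array([.5425,.187]);print(np.linalg.norm(p[:2]-ax),np.linalg.norm(p[:2]-b[:2]))
im=cv2.imread("pics/w3.png")
print([(np.round(r[0]),np.round(r[1]),A) for r,A in blobs((im.max(2)<48)&(np.arange(480)[:,None]<275),100)])
```

```text
[0.48283929 0.18618649 0.141     ] [0.54129729 0.18677163 0.128     ]
0.0596662607982899 0.05846093051546558
[]
```

{"method": "drive_tool", "body": {
  "increments": [
    [0.001, 0.016, 0, 0, 0, 0, 1],
    [0, 0.0155, -0.015, 0, 0, 0, 1],
    [0, 0, -0.03, 0, 0, 0, 1],
    [0, 0, -0.025, 0, 0, 0, 1],
    [0, 0, -0.012, 0, 0, 0, 1],
    [0, 0, 0, 0, 0, 0, 0],
    [0, 0, 0, 0, 0, 0, -1],
    [0, 0, 0, 0, 0, 0, -1]
  ]
}}

```text
time_s: 8.25
position: [0.4835, 0.1855, 0.2781]
eef_rot: [-3.141, -0.003, 0.261]
force: [0.5, 0.3, -0.1]
opening: 0.044
gripper_force: 0.0
```

{"method": "drive_tool", "body": {
  "increments": [
    [0, 0, 0, 0, 0, 0, -1],
    [0, 0, 0, 0, 0, 0, -1],
    [0, 0, 0, 0, 0, 0, -1],
    [0, 0, 0, 0, 0, 0, -1],
    [0, 0, 0, 0, 0, 0, -1]
  ]
}}

```text
time_s: 8.75
position: [0.4831, 0.1856, 0.2781]
eef_rot: [-3.141, -0.002, 0.262]
force: [-1.2, 0.1, 6.6]
opening: 0.0204
gripper_force: 58.5
```

```bash
cat > look.py <<'E'
from h import *
import sys
k=sys.argv[1];C=np.array([.5423,.187])
m=cams.camera_model("wrist");s=sense()
w=cams.snapshot("wrist")[:,:,::-1];sc=cams.snapshot("scene")[:,:,::-1]
cv2.imwrite(f"pics/lw{k}.png",w);cv2.imwrite(f"pics/ls{k}.png",sc)
d=s['position'][:2]-C
print(s['time_s'],s['position'],s['eef_rot'][2],s['force'],s['opening'],s['gripper_force'],'th',np.degrees(np.arctan2(d[1],d[0])),'r',np.linalg.norm(d))
sm=cams.camera_model("scene")
for z in(.131,.119,.107):print(z,'wrist',np.round(proj(m,(*C,z)),1),'scene',np.round(proj(sm,(*C,z)),1))
a=cv2.resize(w,(400,300));u,v=proj(sm,(*C,.12));u,v=int(u),int(v)
b=cv2.resize(sc[v-38:v+37,u-50:u+50],(400,300),interpolation=cv2.INTER_CUBIC)
cv2.imwrite(f"pics/look{k}.png",np.hstack([a,b]))
E
python3 look.py 0
```

```text
8.75 [0.48306068 0.1856091  0.27808754] 0.26177379389033173 [-1.22491861  0.09313671  6.55582476] 0.020436166246514696 58.486016392707825 th -178.65498363411947 r 0.05925564492949175
0.131 wrist [356.  173.8] scene [375.3 194.2]
0.119 wrist [352.1 170.2] scene [374.8 197.8]
0.107 wrist [349.  167.1] scene [374.4 201.4]
```

View pics/look0.png

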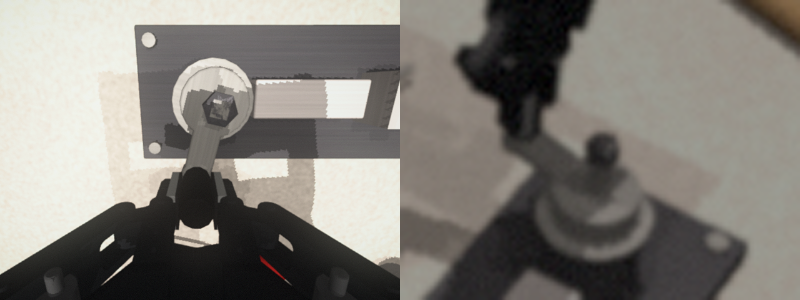

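Both views show the bolt head: wrist at about (352,173), and in the scene crop it sits dark above the hub. Next I turn backward in steps, tracking the head in the scene image numerically.

```bash
cat >> look.py <<'E'
g=cv2.cvtColor(sc,cv2.COLOR_BGR2GRAY)
print('col372-378 rows184-212',g[184:212,372:379].mean(1).round().astype(int))
E
python3 - <<'E'
import cv2
g=cv2.cvtColor(cv2.imread("pics/ls0.png"),cv2.COLOR_BGR2GRAY);print(g[184:212,372:379].mean(1).round().astype(int))
E
```

```text
[152 151 152 151 146 142 139 128  99  70  61  60  54  49  43  45  52  55
  56  56  59  63  68  74  79  86  98 110]
```

{"method": "drive_tool", "body": {
  "increments": [
    [0.0011, -0.0104, 0, 0, 0, 0, -1],
    [0.0029, -0.01005, 0, 0, 0, 0, -1],
    [0.0046, -0.0094, 0, 0, 0, 0, -1],
    [0, 0, 0, 0, 0, 0, -1],
    [0, 0, 0, 0, 0, 0, -1]
  ]
}}

```text
time_s: 9.35
position: [0.4924, 0.1553, 0.2781]
eef_rot: [3.141, -0.004, 0.262]
force: [1.3, -1.1, 6.5]
opening: 0.0205
gripper_force: 58.7
```

```bash
python3 look.py 1
```

```text
9.35 [0.49237207 0.15529753 0.27811207] 0.26161943106031926 [ 1.31886824 -1.1482687   6.52394807] 0.020469686252168166 58.65164816379547 th -147.58589955561814 r 0.05914257884219504
0.131 wrist [261.8 177.8] scene [375.3 194.2]
0.119 wrist [266.5 173.9] scene [374.8 197.8]
0.107 wrist [270.5 170.6] scene [374.4 201.4]
col372-378 rows184-212 [152 153 153 153 152 152 150 139 112  98  96  90  78  59  49  53  64  76
  78  80  80  78  74  72  78  83  91  97]
```

{"method": "drive_tool", "body": {
  "increments": [
    [0.00615, -0.00845, 0, 0, 0, 0, -1],
    [0, 0, 0, 0, 0, 0, -1],
    [0, 0, 0, 0, 0, 0, -1]
  ]
}}

```text
time_s: 9.75
position: [0.4986, 0.1471, 0.2781]
eef_rot: [3.141, -0.004, 0.262]
force: [0.6, 0.6, 5.2]
opening: 0.0208
gripper_force: 58.7
```

```bash
python3 look.py 2
```

```text
9.75 [0.49855478 0.1471432  0.27809859] 0.26165745770881377 [0.61455296 0.63710868 5.19424518] 0.020823004368267433 58.69372487068176 th -137.66297243556912 r 0.05917946030057163
0.131 wrist [234.8 189.4] scene [375.3 194.2]
0.119 wrist [241.9 184.4] scene [374.8 197.8]
0.107 wrist [247.9 180.3] scene [374.4 201.4]
col372-378 rows184-212 [153 153 153 153 152 152 148 135 110 102 104  99  84  63  51  56  70  79
  82  84  84  80  76  77  80  84  93 102]
```

{"method": "drive_tool", "body": {
  "increments": [
    [0.0075, -0.0073, 0, 0, 0, 0, -1],
    [0.0087, -0.00585, 0, 0, 0, 0, -1],
    [0, 0, 0, 0, 0, 0, -1],
    [0, 0, 0, 0, 0, 0, -1]
  ]
}}

```text
time_s: 10.25
position: [0.5151, 0.1342, 0.2781]
eef_rot: [3.141, -0.005, 0.261]
force: [3.4, 0.4, 5.7]
opening: 0.0209
gripper_force: 58.8
```

```bash
python3 look.py 3
```

```text
10.25 [0.51513598 0.13423271 0.27811467] 0.2614305379849682 [3.36419961 0.38866278 5.65515881] 0.020933937896018676 58.77532482147217 th -117.23890933703483 r 0.05934871737988163
0.131 wrist [189.9 225.7] scene [375.3 194.2]
0.119 wrist [200.8 217.7] scene [374.8 197.8]
0.107 wrist [209.9 211.1] scene [374.4 201.4]
col372-378 rows184-212 [154 154 154 155 153 152 148 130 101  92  98  95  78  57  50  57  67  72
  75  76  78  77  77  78  79  82  90 100]
```

{"method": "drive_tool", "body": {
  "increments": [
    [0.00955, -0.00425, 0, 0, 0, 0, -1],
    [0.01015, -0.0025, 0, 0, 0, 0, -1],
    [0, 0, 0, 0, 0, 0, -1],
    [0, 0, 0, 0, 0, 0, -1]
  ]
}}

```text
time_s: 10.75
position: [0.5346, 0.128, 0.2781]
eef_rot: [-3.141, -0.005, 0.261]
force: [2.6, 4.1, 4.9]
opening: 0.0207
gripper_force: 59.0
```

```bash
python3 look.py 4
```

```text
10.75 [0.5346018  0.12798453 0.27807402] 0.26125148360525996 [2.58508544 4.07176842 4.91044289] 0.02072673680745332 59.02328968048096 th -97.43191549572393 r 0.059515439090815005
0.131 wrist [164.9 270.9] scene [375.3 194.2]
0.119 wrist [177.5 259.3] scene [374.8 197.8]
0.107 wrist [188.2 249.6] scene [374.4 201.4]
col372-378 rows184-212 [155 155 155 154 154 152 146 127 109 105  97  85  72  57  50  57  66  70
  72  73  75  75  74  76  79  85  92 100]
```

{"method": "drive_tool", "body": {
  "increments": [
    [0.01045, -0.0007, 0, 0, 0, 0, -1],
    [0.0104, 0.0011, 0, 0, 0, 0, -1],
    [0, 0, 0, 0, 0, 0, -1],
    [0, 0, 0, 0, 0, 0, -1]
  ]
}}

```text
time_s: 11.25
position: [0.555, 0.1286, 0.2781]
eef_rot: [-3.14, -0.004, 0.261]
force: [1.5, 5.0, 6.6]
opening: 0.0208
gripper_force: 59.1
```

```bash
python3 look.py 5
```

```text
11.25 [0.55500252 0.12863564 0.27806066] 0.26123805091404106 [1.50194785 5.00505057 6.6421856 ] 0.020792190286980382 59.09675180912018 th -77.72152701432452 r 0.05973066664488382
0.131 wrist [159.2 318.6] scene [375.3 194.2]
0.119 wrist [171.9 303.6] scene [374.8 197.8]
0.107 wrist [182.6 290.9] scene [374.4 201.4]
col372-378 rows184-212 [23 31 38 46 54 61 66 75 80 82 82 77 73 81 86 76 60 49 55 66 72 72 75 79
 83 89 96 96]
```

{"method": "drive_tool", "body": {
  "increments": [
    [0.01005, 0.0029, 0, 0, 0, 0, -1],
    [0.0094, 0.0046, 0, 0, 0, 0, -1],
    [0, 0, 0, 0, 0, 0, -1],
    [0, 0, 0, 0, 0, 0, -1]
  ]
}}

```text
time_s: 11.75
position: [0.574, 0.1361, 0.2781]
eef_rot: [-3.14, -0.002, 0.261]
force: [0.0, 3.3, 7.0]
opening: 0.0206
gripper_force: 59.2
```

```bash
python3 look.py 6
```

```text
11.75 [0.57403753 0.13607544 0.27805791] 0.26149912129703257 [0.04268544 3.33514038 6.99781944] 0.020593360795864955 59.15754854679108 th -58.067751769405284 r 0.06000484925482343
0.131 wrist [171.2 363.4] scene [375.3 194.2]
0.119 wrist [182.4 345.4] scene [374.8 197.8]
0.107 wrist [192.  330.1] scene [374.4 201.4]
col372-378 rows184-212 [14 12 13 13 10 11 14 11 13 12 12 12 14 14 14 10 10 13 13 13 17 19 29 43
 53 55 53 51]
```

Look 5 suggests a drop: the dark band moved from row 198 to 201. I'll check with a composite.

Run:
```python
import cv2,numpy as np
def c(f,u,v,w,h):
    return cv2.resize(cv2.imread(f"pics/{f}.png")[v-h//2:v+h//2,u-w//2:u+w//2],(260,260),interpolation=cv2.INTER_CUBIC)
a=np.hstack([c("ls4",375,200,60,60),c("ls5",375,200,60,60),c("ls6",375,200,60,60)])
b=np.hstack([c("lw4",175,265,130,130),c("lw5",175,300,130,130),c("lw6",180,350,130,130)])
cv2.imwrite("pics/comp.png",np.vstack([a,b]))
```

```text
(no output)
```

View pics/comp.png

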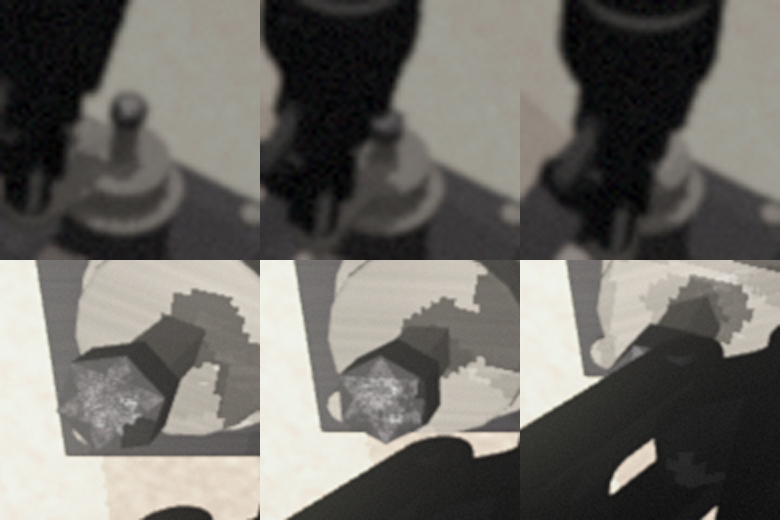

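Confirmed: between θ≈262° and 282° the head fell about 12 mm, with the wrist image matching z=0.119. The drop is at about 272° and I'm at about 302°, so I turn forward about 390°.

{"method": "drive_tool", "body": {
  "increments": [
    [-0.0094, -0.0046, 0, 0, 0, 0, -1],
    [-0.01005, -0.0029, 0, 0, 0, 0, -1],
    [-0.0104, -0.0011, 0, 0, 0, 0, -1],
    [-0.01045, 0.0007, 0, 0, 0, 0, -1],
    [-0.01015, 0.0025, 0, 0, 0, 0, -1],
    [-0.00955, 0.00425, 0, 0, 0, 0, -1],
    [-0.0087, 0.00585, 0, 0, 0, 0, -1],
    [-0.0075, 0.0073, 0, 0, 0, 0, -1]
  ]
}}

```text
time_s: 12.65
position: [0.4981, 0.1474, 0.2781]
eef_rot: [3.141, -0.005, 0.262]
force: [3.6, 0.4, 5.5]
opening: 0.0205
gripper_force: 59.0
```

{"method": "drive_tool", "body": {
  "increments": [
    [-0.00615, 0.00845, 0, 0, 0, 0, -1],
    [-0.0046, 0.0094, 0, 0, 0, 0, -1],
    [-0.0029, 0.01005, 0, 0, 0, 0, -1],
    [-0.0011, 0.0104, 0, 0, 0, 0, -1],
    [0.0007, 0.01045, 0, 0, 0, 0, -1],
    [0, 0, 0, 0, 0, 0, -1],
    [0, 0, 0, 0, 0, 0, -1]
  ]
}}

```text
time_s: 13.35
position: [0.4837, 0.1966, 0.2781]
eef_rot: [-3.141, -0.002, 0.262]
force: [0.3, 1.7, 8.9]
opening: 0.0206
gripper_force: 59.1
```

```bash
python3 look.py 7
```

```text
13.35 [0.48366069 0.19659972 0.27806601] 0.2622535373958934 [0.26420757 1.73206021 8.85112269] 0.020641634254426982 59.075056314468384 th 170.70269941378922 r 0.059419887657436644
0.131 wrist [386.6 184. ] scene [375.3 194.2]
0.119 wrist [380.  179.4] scene [374.8 197.8]
0.107 wrist [374.5 175.6] scene [374.4 201.4]
col372-378 rows184-212 [150 148 146 142 138 137 138 139 138 139 137 123  92  63  57  57  48  40
  37  40  52  60  66  75  86  96 101 104]
```

{"method": "drive_tool", "body": {
  "increments": [
    [0.0025, 0.01015, 0, 0, 0, 0, -1],
    [0.00425, 0.00955, 0, 0, 0, 0, -1],
    [0.00585, 0.0087, 0, 0, 0, 0, -1],
    [0.0073, 0.0075, 0, 0, 0, 0, -1],
    [0.00845, 0.00615, 0, 0, 0, 0, -1],
    [0.0094, 0.0046, 0, 0, 0, 0, -1],
    [0.01005, 0.0029, 0, 0, 0, 0, -1],
    [0.0104, 0.0011, 0, 0, 0, 0, -1]
  ]
}}

```text
time_s: 14.25
position: [0.5412, 0.2476, 0.2781]
eef_rot: [-3.14, 0.001, 0.262]
force: [-2.9, 3.5, 9.9]
opening: 0.0205
gripper_force: 59.4
```

{"method": "drive_tool", "body": {
  "increments": [
    [0.01045, -0.0007, 0, 0, 0, 0, -1],
    [0.01015, -0.0025, 0, 0, 0, 0, -1],
    [0.00955, -0.00425, 0, 0, 0, 0, -1],
    [0.0087, -0.00585, 0, 0, 0, 0, -1],
    [0.0075, -0.0073, 0, 0, 0, 0, -1],
    [0.00615, -0.00845, 0, 0, 0, 0, -1],
    [0.0046, -0.0094, 0, 0, 0, 0, -1],
    [0.0029, -0.01005, 0, 0, 0, 0, -1]
  ]
}}

```text
time_s: 15.05
position: [0.6021, 0.1985, 0.2781]
eef_rot: [-3.141, -0.002, 0.262]
force: [-0.5, 2.8, 7.8]
opening: 0.0207
gripper_force: 59.2
```

{"method": "drive_tool", "body": {
  "increments": [
    [0.0011, -0.0104, 0, 0, 0, 0, -1],
    [-0.0007, -0.01045, 0, 0, 0, 0, -1],
    [-0.0025, -0.01015, 0, 0, 0, 0, -1],
    [-0.00425, -0.00955, 0, 0, 0, 0, -1],
    [-0.00585, -0.0087, 0, 0, 0, 0, -1],
    [0, 0, 0, 0, 0, 0, -1]
  ]
}}

```text
time_s: 15.65
position: [0.5885, 0.1481, 0.278]
eef_rot: [3.141, 0.001, 0.261]
force: [-1.8, -0.9, 10.0]
opening: 0.0205
gripper_force: 59.3
```

```bash
python3 look.py 8
```

```text
15.65 [0.5884731  0.14814428 0.27802815] 0.26130503360121193 [-1.77777414 -0.9445735  10.02220703] 0.02052546792588921 59.33632850646973 th -40.081380297723214 r 0.06034668636330266
0.131 wrist [194.5 397.7] scene [375.3 194.2]
0.119 wrist [203.5 377.6] scene [374.8 197.8]
0.107 wrist [211.3 360.3] scene [374.4 201.4]
col372-378 rows184-212 [12 12 10 10 11 11  9 11 14 15  6 12 14 15 15 16 16 17 14 12 12 12  9 12
 14 11 11 15]
```

Now at −40°; I go on to about −89° and settle.

{"method": "drive_tool", "body": {
  "increments": [
    [-0.0073, -0.0075, 0, 0, 0, 0, -1],
    [-0.00845, -0.00615, 0, 0, 0, 0, -1],
    [-0.0094, -0.0046, 0, 0, 0, 0, -1],
    [-0.01005, -0.0029, 0, 0, 0, 0, -1],
    [-0.0104, -0.0011, 0, 0, 0, 0, -1],
    [0, 0, 0, 0, 0, 0, -1],
    [0, 0, 0, 0, 0, 0, -1],
    [0, 0, 0, 0, 0, 0, -1]
  ]
}}

```text
time_s: 16.55
position: [0.5433, 0.1275, 0.278]
eef_rot: [-3.14, -0.0, 0.261]
force: [-1.6, 4.4, 9.9]
opening: 0.0209
gripper_force: 59.2
```

```bash
python3 look.py 9
python3 - <<'E'
import cv2,numpy as np
w=cv2.imread("pics/lw9.png");s=cv2.imread("pics/ls9.png")
a=cv2.resize(w[215:345,110:240],(390,390),interpolation=cv2.INTER_CUBIC)
b=cv2.resize(s[160:290,290:420],(390,390),interpolation=cv2.INTER_CUBIC)
cv2.imwrite("pics/fin.png",np.hstack([a,b]))
E
```

```text
16.55 [0.54331134 0.12746356 0.27799729] 0.26132862623375575 [-1.63646681  4.38529181  9.88667783] 0.020889110536028196 59.2411208152771 th -89.02681140771826 r 0.05954502947582751
0.131 wrist [160.2 289.8] scene [375.3 194.2]
0.119 wrist [173.1 276.8] scene [374.8 197.8]
0.107 wrist [184.  265.7] scene [374.4 201.4]
col372-378 rows184-212 [129 136 143 147 148 151 153 153 154 153 154 153 152 143 119  94  87  86
  78  68  58  51  59  72  83  93 104 110]
```

View pics/fin.png

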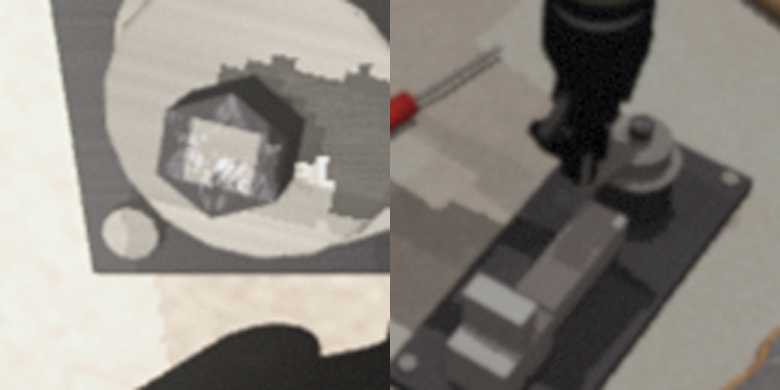

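The final view puts the bolt head at about (181,267), which means z≈0.108, and the scene edge has shifted 7 px, about 23.5 mm sunk. The gauge stands in the jaws with its top at about (500,300) in the crop, and the handle is still gripped. I'm handing in.

```bash
python3 -c "
from cell import hand_in
print(hand_in())"
```

```text
the job is handed in; nothing more can be done
None
```

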